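# Take the spent filter cartridge off the solder-fume extractor

## Task

The filter cartridge on the fume extractor is spent. Swing the intake arm fully aside, to whichever side is free, then press the red release button right down, twist the cartridge anticlockwise as far as it goes, and lift it straight off by its yellow handle. Keeping it level all the way, lower it into the steel tray, let go of it standing flat there, and disturb nothing else on the bench.

Things in the scene. Friction and masses are not known exactly. Their poses are not given: they have to be found in the camera images.
- extractor: Solder-fume extractor, fixed: grey housing 300 (its x) x 240 (its y) x 100 mm high; origin at the centre of its underside on the bench, z up, button and front panel on its -x side, towards the robot. On its deck an aluminium collar (136 mm outer diameter, 15 mm high, centred at -30, 0 mm) holds the cartridge; a fixed post of 50 mm diameter at +110, 0 mm carries the intake arm.
- intake_arm (a joint): Swivel of the arm about the upright post, rad, -1.65 to 1.65. At 0 the arm points to the extractor's -x, over cartridge and button; positive is anticlockwise from above (hood towards the extractor's -y). Fully aside: at least 1.25 rad either way. Stiff (0.4 N m), stays where it is left.
- swivel (a point): Point on the swivel axis, on the arm's centre line (extractor frame 110, 0, 250 mm). The arm is a level white tube of 50 mm diameter, centre line 250 mm above the bench, 275 mm from the swivel axis to the hood's axis. A black hub of 60 mm diameter surrounds this point.
- hood (a point): Centre of the mouth of the black intake hood hanging from the arm's free end: 84 mm in diameter, mouth 165 mm above the bench. The hood knocks over anything taller than that in its sweep; lower things pass under it.
- release (a joint): Travel of the red release button in m: 0 up (locked), 0.010 fully down. Takes about 5 N and stays down once pressed; its steel locking pin goes down with it and frees the cartridge from about 0.009.
- button_top (a point): Centre of the top face of the red release button, 26 mm in diameter, on the deck in front of the cartridge (extractor frame -125, 0 mm), its top 14 mm above the deck when up, 4 mm when down; pressed straight down.
- cartridge: Spent filter: blue and white ribbed drum, black rim, 128 mm diameter, 100 mm high with handle, about 0.5 kg. Origin at the centre of its underside, z up. A spigot with lugs (110 mm over them) sits 17 mm deep in the collar, 2 mm loose, slippery. Locked: axes parallel to the extractor's. Button down, it turns anticlockwise from above 84 degrees to a firm stop; it lifts off from 70 degrees on.
- handle (a point): Middle of the cartridge's yellow handle, on its axis, 93 mm above its origin: a bar 20 mm wide, 104 mm long (along the cartridge's y), 14 mm high, its top 100 mm above the origin, on two legs 20 mm wide and 12 mm thick at y = +-46 mm; 22 mm clear between the drum's cap (64 mm above the origin) and the bar.
- tray: Square steel tray fixed to the bench, 190 x 190 mm outside, walls 4 mm thick and 30 mm high, floor about 4 mm thick; origin at the centre of its underside. It stands on one side of the extractor, nearer to the robot.
- part_box: Clear open box of blue capacitors, 150 x 110 x 40 mm, on the bench on the side opposite to the tray; bystander. Origin at the centre of its underside.
- solvent_bottle: White solvent bottle with red cap, 66 mm in diameter, 215 mm tall, standing beside the extractor in the hood's sweep on one side; bystander. Origin at the centre of its underside.
- flux_jar: Amber jar with steel lid, 70 mm in diameter, 75 mm tall, beside the extractor on the other side; bystander. Origin at the centre of its underside.
- solder_reel: Reel of solder standing on its flange, 62 mm in diameter, 52 mm tall, in front of a corner of the extractor; bystander. Origin at the centre of its underside.
- can_capacitor: Blue can capacitor standing upright, 52 mm in diameter, 88 mm tall with its terminals, in front of the other corner; bystander. Origin at the centre of its underside.
- screwdriver: Red-handled screwdriver 170 mm long, handle about 26 mm thick, left lying along the -y edge of the extractor's deck beside the collar; bystander.
Not all that is in view belongs to the job. What is shaped like the cartridge but pink or turquoise is not meant.

How it is judged:
By the outcome, as a careful person would: the job done as asked, in the order asked, and still so for the second after the job is handed in, with the robot touching nothing.
It also fails if it takes over 69 s, if anything falls off the work surface, if the arm or the gripper's body presses on something with over 40 N, if the wrist force passes 120 N, or if a joint passes its speed limit or range.

## Robot

A 7-joint arm with a two-finger parallel gripper is mounted at the origin on the work surface. World frame = base frame: x ahead of the robot, y to its left, z up, the work surface at z = 0. Lengths are in mm, angles in rad, forces in N, time in s.
With the tool pointing down it reaches from about 350 to 900 mm from the base axis. Payload 8.1 kg.
Tool frame: the origin (TCP) lies between the finger pads; the fingertips stand 22 mm ahead of it and the grasp point (between the pads) lies 3 mm ahead of it; z points along the fingers, y is the line along which they close (so a half turn about z gives the same grasp; the last joint's range is limited). The gripper opens to 85 mm and grips with 20 to 120 N. Pads are 22 mm wide; open, the fingers measure 114 mm over their backs; the gripper's body (76 mm by 85 mm) begins 54 mm behind the grasp point. The pads swing forward as they close: fully open they stand 13 mm farther back than shut.
Start: joints at [-1.355, 0.434, 0.025, 1.573, -0.012, 1.134, -0.075], TCP at [195.919, 593.512, 229.023] pointing down, gripper open.
Joint ranges: [-2.62, 2.62], [-0.44, 2.09], [-1.27, 1.32], [0.08, 2.57], [-1.32, 4.46], [0.12, 2], [-2.74, 2.74]. Speed limits (rad/s): [2.22, 2.22, 3.01, 3.01, 3.14, 3.14, 3.14].

## Interface

Orientations are given as a unit quaternion [w, x, y, z].
In Python, from bench import ctrl gives the robot as it stands.
- The arm moves only by the tool carry_out, never from a script. Its argument "commands" is text: rows parted by semicolons, each of 5 numbers parted by spaces: the gripper command: -1 is fully open, 1 is shut, values between are in proportion, then the shift along the tool's x, y, z in cm, then the turn about the tool's z in degrees. A call has 1 to 5 rows; each row is the pose to reach, as a shift and turn from the pose commanded when the call began, along the tool's axes at that moment; what a row does not reach only later rows make up. A row lasts 1/12 s, in which the tool goes at most 41.7 mm and 7.16 degrees, less where a joint would pass 70% of its speed; a pose out of reach is approached as far as the arm can. A call with a gripper value outside its range is refused whole. The fingers move at their own pace and stop on an object; the grip force is fixed at half the most. Time passes only in rows, so rows that repeat a pose let the fingers close. It gives the time, the measured TCP pose, the force, the opening and the grip force at its end, in the units of the state.
- ctrl.sense(): the state, without advancing time (a new reading comes with each control period).
- ctrl.camera(name): name is "side" or "top"; returns a dict with "image" (400x640x3 uint8, red, green, blue), "fx", "fy", "cx", "cy" (pixels), "rvec" (rotation vector, rad) and "tvec" (3), from world to camera coordinates, as OpenCV has them. Camera axes: x right, y down, z forward; pixel columns grow to the right and rows downward; lengths in mm; the calibration is good to about 2 mm. A picture is of the moment at which its call begins. There is no depth.
- ctrl.close_job(): hands the job in; it is judged then, once.
The state is a dict: "time_s": time; "joint_positions": joint angles; "dq": joint speeds; "tau": joint torques, N m; "position": TCP position; "orientation": TCP orientation; "contact_force": force on the tool from outside, world axes, zero at the start; "moment": the same for the moment, N m; "width": finger opening in mm; "grasp_force": force on a finger pad.
Only numpy, scipy, OpenCV 4.12 (cv2) and the standard library are available. Lean on these libraries where they do the work, as an engineer would, in place of code of your own. Each camera call takes 0.05 s, during which the arm holds its last target. There are 200 camera calls.

## Working session

There is one attempt and no reset: what is moved stays moved. The work goes in short steps, Python scripts to look and compute and a tool call to move; the robot and the scene stay as the last step left them, time stands still between calls to the robot, and variables do not carry over. Pictures are saved under pics/ and viewed, at most 10 in all, crops included, and the job is handed in when it is done.

Besides the shell and the picture viewer there is one more tool, called after "Request:" as name(argument=value, ...), one argument or row to a line, values as JSON. carry_out: Moves the arm, as the interface text tells. Its arguments: {"type":"object","properties":{"commands":{"type":"string"}},"required":["commands"]}

```bash
mkdir -p pics; ls
cat > h.py <<'E'
import numpy as np, cv2
from bench import ctrl
def cam(n):
    c=ctrl.camera(n); c["K"]=np.array([[c["fx"],0,c["cx"]],[0,c["fy"],c["cy"]],[0,0,1.]])
    c["R"]=cv2.Rodrigues(np.array(c["rvec"],float))[0]; c["t"]=np.array(c["tvec"],float).ravel(); return c
def onplane(c,u,v,z):
    d=c["R"].T@np.linalg.solve(c["K"],[u,v,1.]); o=-c["R"].T@c["t"]
    return o+d*(z-o[2])/d[2]
def proj(c,p):
    q=c["K"]@(c["R"]@np.asarray(p,float)+c["t"]); return q[:2]/q[2]
def save(c,f): cv2.imwrite("pics/"+f,cv2.cvtColor(np.asarray(c["image"]),cv2.COLOR_RGB2BGR))
E
python3 - <<'E'
from h import *
for n in("top","side"):
    c=cam(n); save(c,n+"0.png"); print(n,-c["R"].T@c["t"],c["fx"])
s=ctrl.sense(); print(s["position"],s["orientation"],s["time_s"],s["width"])
E
```

```text
pics
top [ 376.22583031  -59.41807223 1372.14173394] 462.76911186531765
side [  -37.32683611 -1072.44878751  1163.48859048] 509.6679844806348
[195.79422264 593.03527394 228.31088841] [-6.06199181e-05  1.58773844e-01  9.87314704e-01 -7.33258802e-04] 0.1 85.35886682471993
```

View pics/top0.png

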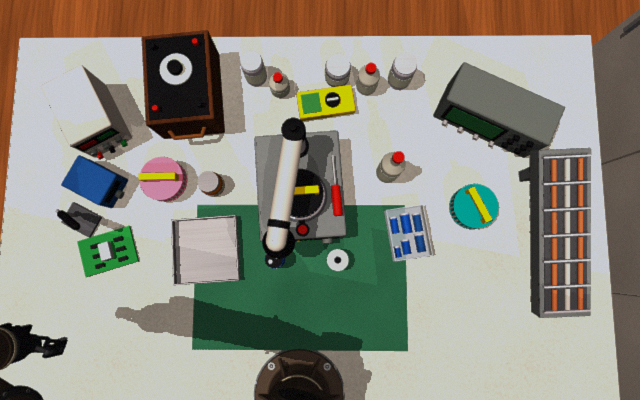

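View pics/side0.png

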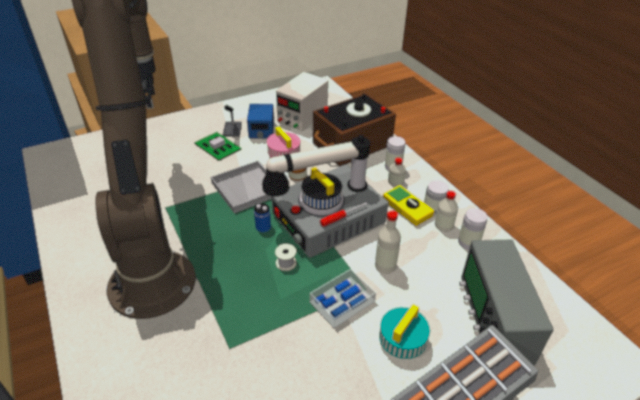

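The top view has up = +x and left = +y. The extractor is centred near (300,187) and the button is at (302,229). The hub is at (293,130) and the hood at (278,245). The tray is at (207,250), on the +y side. The bottle at (390,167) blocks -y, so the arm has to swing towards +y over the low jar at (210,183).

```bash
cat > m.py <<'E'
from h import *
def comps(c,lo,hi,roi,amin=15):
    x0,y0,x1,y1=roi; hsv=cv2.cvtColor(np.ascontiguousarray(c["image"]),cv2.COLOR_RGB2HSV)[y0:y1,x0:x1]
    m=cv2.inRange(hsv,np.array(lo),np.array(hi)); n,l,s,ce=cv2.connectedComponentsWithStats(m)
    return [(ce[i]+[x0,y0],s[i,4],s[i,:4]+[x0,y0,0,0],(l==i).astype(np.uint8)) for i in range(1,n) if s[i,4]>=amin]
E
python3 - <<'E'
from m import *
T=cam("top");S=cam("side")
def tri(a,b):
    P=[c["K"]@np.c_[c["R"],c["t"]] for c in(T,S)]
    X=cv2.triangulatePoints(P[0],P[1],np.array(a,float),np.array(b,float)).ravel(); return X[:3]/X[3]
for nm,lo,hi in(("red",(0,150,80),(8,255,255)),("yel",(24,150,90),(34,255,255))):
  for c,r,k in((T,(240,100,430,270),"top"),(S,(250,120,420,280),"side")):
    for o in comps(c,lo,hi,r): print(nm,k,o[0].round(1),o[1],o[2])
print("tray corners z30",[onplane(T,u,v,30).round(0)[:2] for u,v in((173,219),(237,216),(240,281),(174,284))])
print("deck z100",[onplane(T,u,v,100).round(0)[:2] for u,v in((255,136),(340,131),(346,236),(259,241))])
for n,u,v,z in(("hub top",293,129,285),("hood",277,247,200),("btn",302,229,114),("handle?",307,190,190),("cartrim",0,0,0),("jar",210,183,75),("pink",162,180,70),("bottlecap",398,157,215),("reel",337,260,52),("can",275,258,80),("blackbox corner",220,130,120),("bluebox",125,175,60)):
    print(n,onplane(T,u,v,z).round(0))
a=T["image"];b=S["image"]
i1=cv2.resize(a[100:290,165:425],None,fx=2.3,fy=2.3,interpolation=3); i1=i1[:,:]
cv2.imwrite("pics/c1.png",i1[...,::-1]); cv2.imwrite("pics/c2.png",cv2.resize(b[120:290,200:430],None,fx=3.4,fy=3.4,interpolation=3)[...,::-1])
E
```

```text
red top [397.9 157. ] 111 [392 152  12  12]
red top [336.4 200.1] 276 [331 184  12  32]
red top [302. 229.] 66 [298 225   9   9]
red side [398.1 160.4] 35 [395 158   7   6]
red side [276.4 211.2] 29 [274 207   5  10]
red side [295.4 209. ] 47 [291 206   9   7]
red side [332.7 217.4] 198 [321 210  25  16]
red side [391.9 215.1] 83 [387 210  11  11]
yel top [328.9 108.6] 530 [298 100  57  18]
yel top [308.7 189.4] 154 [295 185  24   9]
yel side [283.2 135.1] 112 [276 127  15  20]
yel side [323.3 180.6] 263 [311 168  23  27]
yel side [399.7 187.1] 19 [393 185  13   6]
yel side [405.5 207.7] 509 [384 192  36  33]
tray corners z30 [array([495., 370.]), array([504., 183.]), array([317., 169.]), array([308., 359.])]
deck z100 [array([725., 125.]), array([ 739., -116.]), array([ 443., -131.]), array([429., 108.])]
hub top [692.   6. 285.]
hood [410.  49. 200.]
btn [461. -11. 114.]
handle? [557. -26. 190.]
cartrim [1203.  970.    0.]
jar [594. 254.  75.]
pink [604. 394.  70.]
bottlecap [ 638. -258.  215.]
reel [ 378. -108.   52.]
can [383.  65.  80.]
blackbox corner [737. 220. 120.]
bluebox [620. 506.  60.]
```

View pics/c1.png

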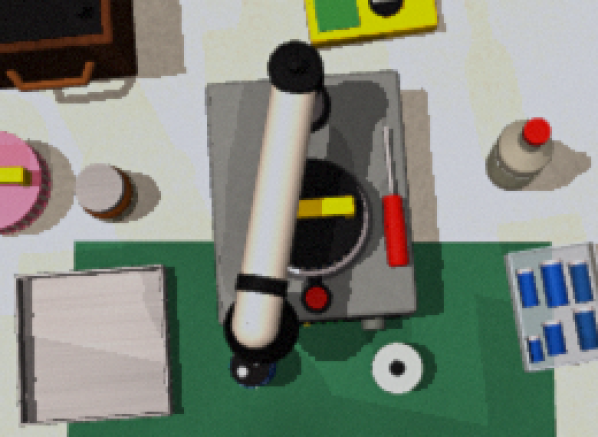

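View pics/c2.png

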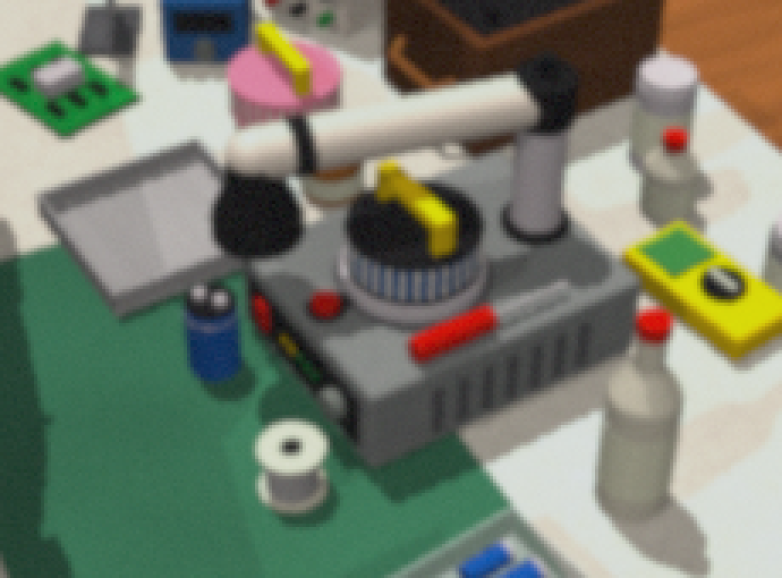

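Ray casts put the extractor origin at about (585,-4) mm with a yaw of about 0.053 rad. The intake arm sits at about -0.22 rad. The top crop shows the bottle at +x/-y and only the low jar on the +y side. In the side crop the cartridge handle is clear of everything but the tube. I'll lift and turn the tool so its axes line up with the extractor (tool x = ext +y, tool y = ext +x).

Request:
carry_out(
  commands="1 0 0 -3 7; 1 0 0 -6 14; 1 0 0 -9 21; 1 0 0 -11 28; 1 0 0 -11 35",
)

```text
time_s: 0.62
position: [196.5, 595.2, 344.1]
orientation: [-0.001, 0.451, 0.893, 0.004]
contact_force: [-0.1, 0.2, 0.4]
width: 25.8
grasp_force: 0.0
```

Request:
carry_out(
  commands="1 0 0 0 7; 1 0 0 0 14; 1 0 0 0 21; 1 0 0 0 28; 1 0 0 0 33.7",
)

```text
time_s: 1.03
position: [195.8, 593.4, 338.8]
orientation: [0.0, 0.69, 0.723, -0.0]
contact_force: [-0.6, -1.0, 0.0]
width: 0.0
grasp_force: 0.0
```

Request:
carry_out(
  commands="1 -3.16 1.34 0 0; 1 -6.32 2.67 0 0; 1 -9.48 4 0 0; 1 -12.6 5.34 0 0; 1 -15.8 6.68 0 0",
)

```text
time_s: 1.45
position: [271.4, 437.7, 338.8]
orientation: [0.0, 0.688, 0.726, -0.0]
contact_force: [0.8, -0.2, -0.5]
width: -0.2
grasp_force: 0.0
```

Request:
carry_out(
  commands="1 -3.16 1.34 0 0; 1 -6.32 2.67 0 0; 1 -9.48 4 0 0; 1 -12.6 5.34 0 0; 1 -15.8 6.68 0 0",
)

```text
time_s: 1.87
position: [346.3, 283.4, 339.0]
orientation: [-0.0, 0.688, 0.726, 0.0]
contact_force: [0.4, -0.3, -0.2]
width: -0.0
grasp_force: 0.0
```

Request:
carry_out(
  commands="1 -3.16 1.34 0 0; 1 -6.32 2.67 0 0; 1 -9.48 4 0 0; 1 -12.6 5.34 0 0; 1 -15.8 6.68 0 0",
)

```text
time_s: 2.28
position: [421.3, 129.2, 339.1]
orientation: [-0.0, 0.688, 0.726, 0.0]
contact_force: [0.6, 1.3, -0.3]
width: 0.5
grasp_force: 0.0
```

Request:
carry_out(
  commands="1 -3.16 1.34 0 0; 1 -6.32 2.67 0 0; 1 -9.48 4 0 0; 1 -12.6 5.34 0 0; 1 -15.8 6.68 0 0",
)

```text
time_s: 2.7
position: [496.5, -24.9, 339.2]
orientation: [-0.0, 0.688, 0.726, 0.0]
contact_force: [1.0, 0.3, -0.5]
width: 0.1
grasp_force: 0.0
```

Request:
carry_out(
  commands="1 0 0 3 0; 1 0 0 6 0; 1 0 0 8 0; 1 0 0 9.4 0; 1 0 0 9.4 0",
)

```text
time_s: 3.12
position: [494.2, -23.4, 242.4]
orientation: [-0.001, 0.688, 0.725, -0.002]
contact_force: [-0.5, 0.9, 0.2]
width: -0.1
grasp_force: 0.0
```

Run:
```python
from h import *
a=cam("top");b=cam("side")
i=np.vstack([cv2.resize(np.asarray(a["image"])[100:290,165:425],None,fx=1.5,fy=1.5),cv2.resize(np.asarray(b["image"])[110:290,200:460],None,fx=1.5,fy=1.5)])
cv2.imwrite("pics/d1.png",i[...,::-1])
```

```text
(no output)
```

View pics/d1.png

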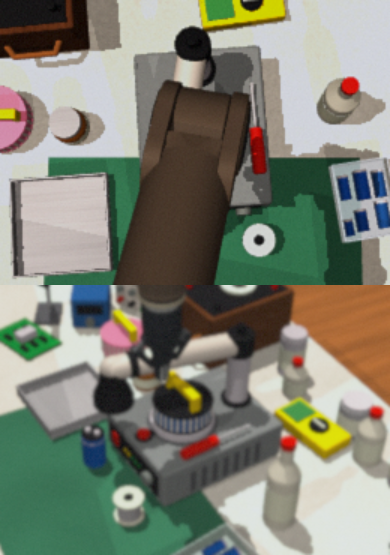

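The side view shows the closed fingers on the -y side of the tube. Next I push it round in an arc.

Request:
carry_out(
  commands="1 1.3 0.05 0 0; 1 2.6 0.1 0 0; 1 3.9 0.25 0 0; 1 5.2 0.4 0 0; 1 6.5 0.57 0 0",
)

```text
time_s: 3.63
position: [499.6, 41.4, 246.8]
orientation: [0.001, 0.688, 0.725, 0.001]
contact_force: [0.9, -3.7, 1.4]
width: -0.0
grasp_force: 1.6
```

Request:
carry_out(
  commands="1 1.2 0.45 0 0; 1 2.4 0.95 0 0; 1 3.6 1.5 0 0; 1 4.8 2.05 0 0; 1 6 2.6 0 0",
)

```text
time_s: 4.05
position: [522.0, 104.0, 245.2]
orientation: [0.0, 0.688, 0.725, 0.0]
contact_force: [-1.0, -3.7, 1.4]
width: 0.2
grasp_force: 1.7
```

Request:
carry_out(
  commands="1 1 0.8 0 0; 1 2 1.65 0 0; 1 2.95 2.5 0 0; 1 3.9 3.4 0 0; 1 4.83 4.37 0 0",
)

```text
time_s: 4.47
position: [562.9, 154.3, 244.7]
orientation: [-0.0, 0.688, 0.726, -0.0]
contact_force: [-1.3, -3.6, 1.9]
width: 0.1
grasp_force: 1.7
```

Request:
carry_out(
  commands="1 0.7 1.1 0 0; 1 1.35 2.2 0 0; 1 2 3.35 0 0; 1 2.6 4.5 0 0; 1 3.2 5.7 0 0",
)

```text
time_s: 4.88
position: [617.9, 189.4, 244.3]
orientation: [-0.001, 0.688, 0.726, -0.001]
contact_force: [-1.6, -2.6, 1.9]
width: -0.1
grasp_force: 1.6
```

Run:
```python
from h import *
b=cam("side");a=cam("top")
i=np.vstack([cv2.resize(np.asarray(a["image"])[40:290,125:425],None,fx=1.2,fy=1.2),cv2.resize(np.asarray(b["image"])[80:290,160:460],None,fx=1.2,fy=1.2)])
cv2.imwrite("pics/d2.png",i[...,::-1])
```

```text
(no output)
```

View pics/d2.png

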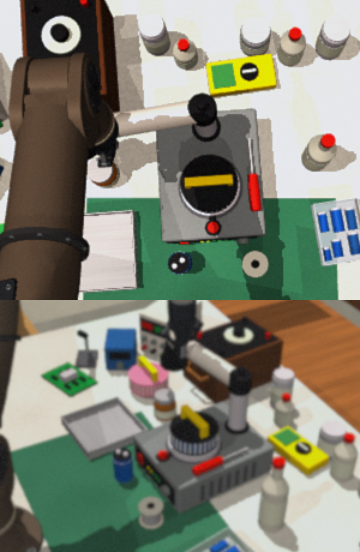

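The arm is aside towards +y, with the tube running from the hub to the upper left at about -1.4 rad. I back off and measure again with a clear view.

Request:
carry_out(
  commands="1 0 -3 0 0; 1 0 -6 -2 0; 1 0 -9.5 -4 0; 1 -1.5 -13 -4 0; 1 -3 -16.5 -4 0",
)

```text
time_s: 5.4
position: [453.2, 150.6, 285.2]
orientation: [-0.0, 0.687, 0.726, 0.001]
contact_force: [-0.6, -0.2, 1.7]
width: -0.2
grasp_force: 0.0
```

```bash
cat > m2.py <<'E'
from m import *
T=cam("top");S=cam("side")
P=[c["K"]@np.c_[c["R"],c["t"]] for c in(T,S)]
def tri(a,b):
    X=cv2.triangulatePoints(P[0],P[1],np.array(a,float),np.array(b,float)).ravel(); return X[:3]/X[3]
R=((0,150,80),(8,255,255));Y=((24,150,90),(34,255,255))
E
python3 - <<'E'
from m2 import *
for nm,k in(("red",R),("yel",Y)):
  for c,r,n in((T,(240,140,365,250),"top"),(S,(280,160,360,230),"side")):
    for o in comps(c,*k,r):
      rr=cv2.minAreaRect(cv2.findNonZero(o[3])); print(nm,n,o[0].round(1),o[1],np.round(np.array(rr[0])+r[:2],1),np.round(rr[1],1),round(rr[2],1))
i=np.vstack([cv2.resize(np.asarray(T["image"])[100:290,125:425],None,fx=2,fy=2),cv2.resize(np.asarray(S["image"])[120:220,220:420],None,fx=3,fy=2)])
cv2.imwrite("pics/d3.png",i[...,::-1])
print(ctrl.sense()["position"])
E
```

```text
red top [336.4 199.9] 272 [336.4 199.6] [31.2  9.1] 85.2
red top [302.  229.1] 68 [302. 229.] [8. 8.] 90.0
red side [295.4 208.8] 49 [295. 209.] [6. 8.] 90.0
red side [332.6 217.6] 203 [332.5 217.5] [ 8.3 26.5] 66.0
yel top [298.2 190.1] 343 [298.1 190.1] [ 8.5 40.3] 86.1
yel side [323.2 180.4] 272 [322.5 180.5] [31.1 12.7] 45.0
[449.06179986 147.32839789 284.48858845]
```

View pics/d3.png

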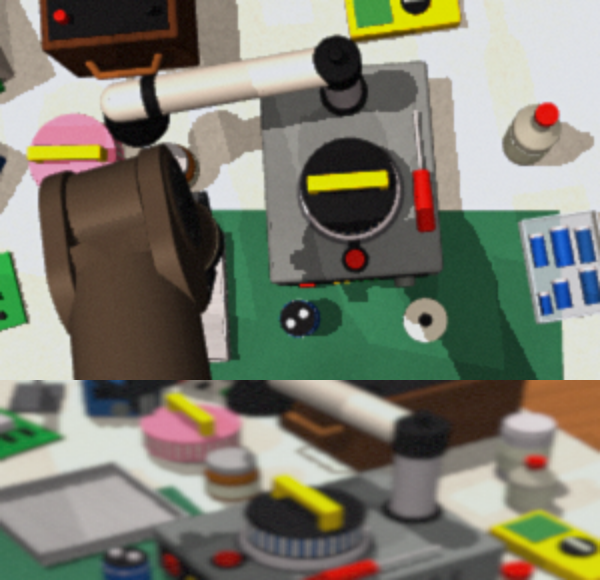

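The top view shows the arm at about -1.42 rad, which is past 1.25, with the cartridge fully visible. The handle is centred at (298,190) and the button at (302,229). Next I check the heights.

Run:
```python
from m2 import *
print("btn tri",tri((302,229.1),(295.4,208.8)).round(1), onplane(T,302,229.1,114).round(1), onplane(S,295.4,208.8,112).round(1))
ys=comps(S,*Y,(280,160,360,230))[0];yt=comps(T,*Y,(240,140,365,250))[0]
def box(o,r):return (cv2.boxPoints(cv2.minAreaRect(cv2.findNonZero(o[3])))+r).round(0).tolist()
print(box(yt,(240,140)),box(ys,(280,160)))
m=cv2.approxPolyDP(max(cv2.findContours(ys[3],0,2)[0],key=len),1.5,True)[:,0]+[280,160];print(m.tolist())
for z in(193,198,203,208,215):
  c=onplane(T,298.2,190.1,z); d=np.array([-.053,.9986,0]); e=np.array([.9986,.053,0])
  print(z,c.round(1),[proj(S,c+52*i*d+10*j*e).round(1).tolist() for i,j in((1,1),(1,-1),(-1,1),(-1,-1))],[proj(T,c+52*i*d).round(1).tolist() for i in(1,-1)])
```

```text
btn tri [460.8 -10.3 107.6] [460.9 -10.8 114. ] [458.3 -14.6 112. ]
[[278.0, 188.0], [318.0, 184.0], [319.0, 193.0], [278.0, 196.0]] [[307.0, 174.0], [316.0, 165.0], [338.0, 187.0], [329.0, 196.0]]
[[313, 168], [311, 178], [316, 177], [326, 187], [327, 194], [331, 194], [333, 192], [333, 182], [326, 175]]
193 [556.1  -3.3 193. ] [[316.1, 167.2], [310.6, 169.1], [333.9, 185.4], [328.3, 187.5]] [[278.1, 191.1], [318.3, 189.1]]
198 [555.4  -3.6 198. ] [[316.0, 166.0], [310.5, 168.0], [333.8, 184.2], [328.1, 186.3]] [[278.0, 191.1], [318.4, 189.1]]
203 [554.6  -3.8 203. ] [[315.8, 164.9], [310.3, 166.8], [333.6, 183.0], [328.0, 185.2]] [[277.9, 191.1], [318.5, 189.1]]
208 [553.9  -4.  208. ] [[315.6, 163.7], [310.1, 165.6], [333.5, 181.8], [327.8, 184.0]] [[277.8, 191.1], [318.6, 189.1]]
215 [552.8  -4.4 215. ] [[315.4, 162.0], [309.8, 164.0], [333.3, 180.2], [327.6, 182.3]] [[277.7, 191.1], [318.7, 189.1]]
```

The handle top is at about 198 mm, with its centre near (556,-4). The button is at (460.5,-10.7). I move above the button.

Request:
carry_out(
  commands="1 -3.5 0.1 0 0; 1 -7 0.1 0 0; 1 -10.5 0.1 0 0; 1 -14 0.1 0 0; 1 -15.8 0.1 0 0",
)

```text
time_s: 6.02
position: [464.7, -11.7, 285.4]
orientation: [0.001, 0.689, 0.724, 0.0]
contact_force: [0.4, -1.1, -0.6]
width: 0.0
grasp_force: 0.0
```

Request:
carry_out(
  commands="1 0 0 3.5 0; 1 0 0 7 0; 1 0 0 10 0; 1 0 0 12.5 0; 1 0 0 13.5 0",
)

```text
time_s: 6.43
position: [463.0, -7.9, 146.9]
orientation: [-0.001, 0.688, 0.726, -0.002]
contact_force: [-1.1, 1.4, -0.2]
width: -0.2
grasp_force: 0.0
```

Request:
carry_out(
  commands="1 0 0 0.1 0; 1 0 0 0.2 0; 1 0 0 0.3 0; 1 0 0 0.4 0; 1 0 0 0.4 0",
)

```text
time_s: 6.85
position: [464.5, -7.6, 146.9]
orientation: [0.0, 0.688, 0.726, 0.001]
contact_force: [0.4, 0.7, -0.5]
width: 0.3
grasp_force: 0.0
```

Request:
carry_out(
  commands="1 -0.3 -0.5 0.2 0; 1 -0.3 -0.5 0.5 0; 1 -0.3 -0.5 0.8 0; 1 -0.3 -0.5 1.1 0; 1 -0.3 -0.5 1.4 0",
)

```text
time_s: 7.27
position: [458.8, -11.0, 131.7]
orientation: [-0.0, 0.688, 0.726, 0.0]
contact_force: [-0.8, 0.3, 0.5]
width: 0.0
grasp_force: 0.0
```

Request:
carry_out(
  commands="1 0 0 0.2 0; 1 0 0 0.4 0; 1 0 0 0.6 0; 1 0 0 0.7 0; 1 0 0 0.8 0",
)

```text
time_s: 7.68
position: [458.8, -11.2, 123.9]
orientation: [-0.0, 0.688, 0.726, -0.0]
contact_force: [0.6, -0.1, 0.6]
width: -0.1
grasp_force: 0.0
```

Request:
carry_out(
  commands="1 0 0 0.1 0; 1 0 0 0.2 0; 1 0 0 0.3 0; 1 0 0 0.3 0",
)

```text
time_s: 8.02
position: [458.8, -11.1, 120.9]
orientation: [-0.0, 0.688, 0.726, -0.0]
contact_force: [0.9, -0.3, 0.5]
width: 0.3
grasp_force: 0.0
```

Run:
```python
from h import *
b=cam("side");s=ctrl.sense();print(s["contact_force"],s["position"])
cv2.imwrite("pics/d4.png",cv2.resize(np.asarray(b["image"])[140:250,240:360],None,fx=5,fy=5,interpolation=3)[...,::-1])
print(proj(b,[460.5,-10.7,114]),proj(b,[458.8,-11.2,s["position"][2]-22]))
```

```text
[-0.39833158 -0.01935285 -0.18872849] [458.80656233 -11.13252931 120.95559151]
[295.48616547 207.3504391 ] [295.15391093 211.23215932]
```

View pics/d4.png

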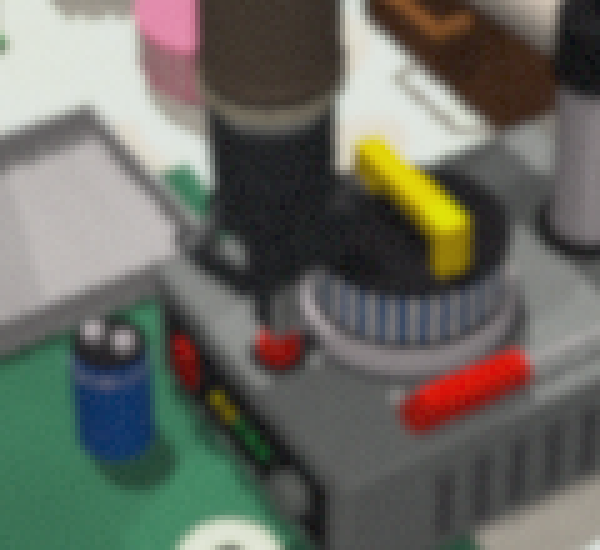

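The fingertips are just at the button, which is still up, with red visible under them at (280,348) in the crop. I continue down in small steps and watch the force.

Request:
carry_out(
  commands="1 0 0 0.1 0; 1 0 0 0.2 0; 1 0 0 0.3 0; 1 0 0 0.4 0; 1 0 0 0.4 0",
)

```text
time_s: 8.48
position: [458.7, -11.2, 116.8]
orientation: [-0.0, 0.688, 0.726, -0.0]
contact_force: [-0.1, 0.6, -0.5]
width: 0.2
grasp_force: 0.0
```

Run:
```python
from m2 import *
for o in comps(S,*R,(283,190,310,225),5): print(o[0],o[1],o[2])
g=cv2.cvtColor(np.asarray(S["image"]),cv2.COLOR_RGB2HSV)
for v in range(196,218): print(v,[tuple(int(q) for q in S["image"][v,u]) for u in(290,293,296,299)])
print(proj(S,[460.5,-10.7,114]),proj(S,[460.5,-10.7,104]))
```

```text
[295.16129032 209.80645161] 31 [292 207   8   6]
196 [(25, 27, 28), (34, 37, 39), (27, 28, 30), (46, 46, 49)]
197 [(33, 38, 32), (32, 30, 31), (35, 38, 41), (68, 66, 66)]
198 [(31, 37, 35), (32, 31, 37), (47, 48, 49), (86, 85, 86)]
199 [(42, 44, 46), (37, 38, 40), (64, 66, 62), (95, 94, 94)]
200 [(69, 70, 70), (40, 41, 42), (74, 75, 75), (93, 91, 92)]
201 [(87, 88, 87), (44, 44, 43), (79, 79, 78), (87, 85, 85)]
202 [(97, 99, 98), (41, 42, 43), (81, 83, 79), (83, 80, 83)]
203 [(103, 105, 104), (42, 43, 44), (81, 80, 78), (77, 76, 76)]
204 [(111, 111, 112), (43, 42, 42), (81, 81, 81), (80, 78, 78)]
205 [(126, 127, 123), (60, 47, 49), (83, 85, 82), (83, 78, 78)]
206 [(137, 135, 132), (94, 50, 51), (86, 84, 82), (85, 70, 68)]
207 [(137, 128, 125), (132, 52, 47), (93, 75, 74), (88, 55, 52)]
208 [(124, 111, 108), (148, 44, 38), (114, 61, 62), (98, 37, 37)]
209 [(102, 89, 89), (147, 32, 26), (131, 37, 36), (101, 25, 25)]
210 [(85, 75, 73), (137, 27, 24), (138, 22, 21), (93, 25, 27)]
211 [(81, 78, 78), (119, 24, 17), (129, 19, 12), (75, 25, 27)]
212 [(92, 92, 92), (92, 32, 25), (109, 27, 25), (62, 35, 33)]
213 [(114, 114, 113), (66, 45, 42), (78, 31, 34), (61, 54, 55)]
214 [(125, 125, 123), (81, 80, 77), (64, 56, 56), (74, 75, 75)]
215 [(123, 124, 121), (110, 113, 110), (79, 78, 77), (87, 88, 88)]
216 [(109, 111, 109), (117, 117, 114), (84, 87, 84), (91, 93, 93)]
217 [(92, 95, 93), (102, 103, 102), (91, 89, 91), (91, 92, 92)]
[295.48616547 207.3504391 ] [295.54625769 209.75861518]
```

Request:
carry_out(
  commands="1 0 -0.4 0 0; 1 0 -0.7 0 0; 1 0 -0.7 0.1 0; 1 0 -0.7 0.2 0; 1 0 -0.7 0.2 0",
)

```text
time_s: 9.0
position: [451.8, -11.4, 114.9]
orientation: [-0.0, 0.688, 0.726, 0.0]
contact_force: [1.0, 0.3, 0.4]
width: 0.2
grasp_force: 0.0
```

Request:
carry_out(
  commands="1 0 0 0.1 0; 1 0 0 0.2 0; 1 0 0 0.2 0",
)

```text
time_s: 9.25
position: [451.8, -11.5, 112.8]
orientation: [-0.0, 0.688, 0.726, -0.0]
contact_force: [0.1, -0.6, -0.2]
width: -0.1
grasp_force: 0.0
```

Request:
carry_out(
  commands="1 0 0 0.1 0; 1 0 0 0.2 0; 1 0 0 0.2 0",
)

```text
time_s: 9.5
position: [451.9, -11.5, 111.0]
orientation: [0.0, 0.688, 0.726, 0.0]
contact_force: [0.8, 0.2, 0.5]
width: 0.1
grasp_force: 0.0
```

Run:
```python
from h import *
b=cam("side");s=ctrl.sense();p=np.array(s["position"]);print(p)
im=cv2.resize(np.asarray(b["image"])[160:235,260:340],None,fx=8,fy=8,interpolation=3).copy()
for z in(p[2],p[2]-22,114):
  u=(proj(b,[p[0],p[1]-11,z])-[260,160]+.5)*8; print(z,u); cv2.circle(im,tuple(int(q) for q in u),3,(0,255,0),-1)
cv2.imwrite("pics/d5.png",im[...,::-1])
```

```text
[451.86627986 -11.53007677 110.94624064]
110.94624063527083 [281.35354063 413.97273065]
88.94624063527083 [282.47119912 456.1101384 ]
114 [281.19678602 408.06284613]
```

View pics/d5.png

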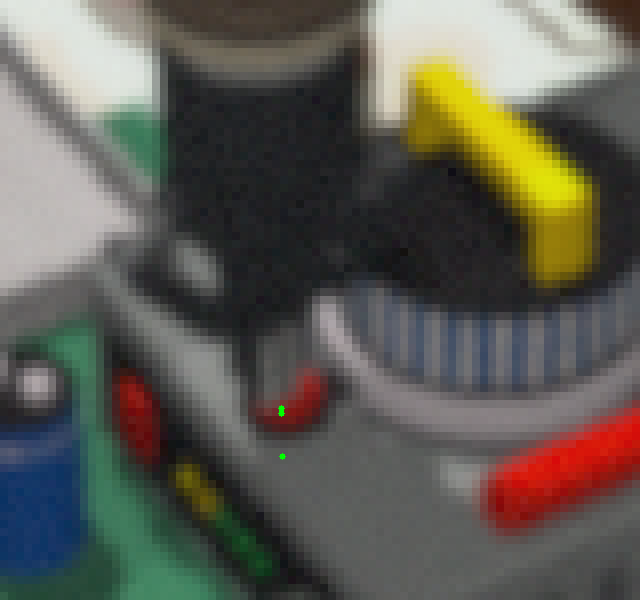

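The fingertips end at about (270,405) in the crop, just at the button's near half, which is still up. So the shut tips sit higher than the spec figure. I keep going down by feel.

Request:
carry_out(
  commands="1 0 0 0.1 0; 1 0 0 0.2 0; 1 0 0 0.2 0",
)

```text
time_s: 9.8
position: [451.9, -11.6, 108.9]
orientation: [0.0, 0.688, 0.726, 0.0]
contact_force: [0.1, 0.4, 1.3]
width: -0.2
grasp_force: 0.6
```

Request:
carry_out(
  commands="1 0 0 0.1 0; 1 0 0 0.2 0; 1 0 0 0.2 0",
)

```text
time_s: 10.05
position: [451.9, -11.5, 106.9]
orientation: [0.0, 0.688, 0.726, -0.0]
contact_force: [0.2, 0.5, 1.1]
width: -0.0
grasp_force: 0.4
```

Request:
carry_out(
  commands="1 0 0 0.1 0; 1 0 0 0.2 0; 1 0 0 0.2 0",
)

```text
time_s: 10.3
position: [451.8, -11.5, 104.8]
orientation: [0.0, 0.688, 0.726, -0.0]
contact_force: [-0.8, -0.4, 1.1]
width: -0.0
grasp_force: 0.3
```

Request:
carry_out(
  commands="1 0 0 0.1 0; 1 0 0 0.2 0; 1 0 0 0.2 0",
)

```text
time_s: 10.55
position: [451.9, -11.5, 103.0]
orientation: [-0.0, 0.688, 0.726, 0.0]
contact_force: [-0.7, -0.4, 3.9]
width: -0.1
grasp_force: 1.6
```

Run:
```python
from m2 import *
print(ctrl.sense()["position"],ctrl.sense()["contact_force"],ctrl.sense()["moment"])
for o in comps(S,*R,(283,190,310,225),5): print("side",o[0],o[1],o[2])
for k in(Y,):
  for o in comps(S,*k,(280,160,360,230)): print("yel",o[0],o[1],o[2])
for v in range(200,216): print(v,[tuple(int(q) for q in S["image"][v,u]) for u in(291,293,295,297,299)])
```

```text
[451.87940083 -11.51731915 102.9913843 ] [-0.34458236 -0.66833989  3.78840532] [-0.04814205  0.11046357 -0.02783084]
side [298.1 210.3] 10 [297 208   3   5]
yel [323.63197026 180.34200743] 269 [311 168  24  27]
200 [(35, 36, 38), (30, 30, 33), (36, 35, 37), (39, 39, 43), (97, 94, 97)]
201 [(35, 35, 39), (31, 34, 34), (37, 39, 39), (45, 46, 48), (98, 94, 95)]
202 [(33, 35, 33), (37, 41, 40), (56, 55, 56), (54, 54, 52), (96, 95, 96)]
203 [(33, 35, 36), (49, 51, 51), (67, 69, 68), (65, 65, 65), (88, 88, 89)]
204 [(38, 40, 42), (67, 69, 68), (73, 75, 73), (71, 70, 72), (85, 83, 85)]
205 [(41, 42, 42), (78, 80, 79), (77, 77, 77), (72, 74, 74), (80, 81, 81)]
206 [(42, 43, 42), (84, 85, 84), (76, 75, 74), (77, 75, 75), (75, 71, 72)]
207 [(41, 44, 47), (84, 84, 84), (79, 77, 78), (83, 70, 70), (74, 53, 55)]
208 [(43, 44, 43), (88, 87, 86), (81, 78, 79), (104, 63, 61), (99, 45, 44)]
209 [(46, 49, 50), (88, 88, 86), (81, 77, 77), (119, 61, 58), (120, 34, 34)]
210 [(52, 52, 53), (88, 90, 88), (84, 76, 74), (123, 59, 57), (120, 34, 30)]
211 [(52, 54, 52), (83, 84, 80), (87, 63, 61), (113, 43, 42), (98, 32, 29)]
212 [(57, 57, 57), (81, 79, 76), (89, 53, 51), (88, 28, 24), (70, 38, 36)]
213 [(72, 73, 71), (63, 60, 58), (71, 41, 40), (67, 37, 37), (59, 54, 51)]
214 [(88, 91, 88), (63, 62, 61), (62, 55, 53), (64, 57, 56), (74, 75, 75)]
215 [(100, 103, 100), (80, 82, 80), (77, 78, 75), (77, 78, 76), (87, 88, 88)]
```

Request:
carry_out(
  commands="1 0 0 0.1 0; 1 0 0 0.2 0; 1 0 0 0.2 0",
)

```text
time_s: 10.9
position: [452.0, -11.5, 101.6]
orientation: [-0.0, 0.688, 0.725, 0.0]
contact_force: [-5.0, -0.1, 18.4]
width: -0.4
grasp_force: 8.4
```

Request:
carry_out(
  commands="1 0 0 0.1 0; 1 0 0 0.2 0; 1 0 0 0.2 0",
)

```text
time_s: 11.15
position: [452.1, -11.5, 101.2]
orientation: [-0.001, 0.688, 0.725, 0.001]
contact_force: [-16.0, 0.4, 54.8]
width: 0.2
grasp_force: 26.6
```

Hard stop reached. I back off and check the button height.

Request:
carry_out(
  commands="1 0 0 -0.5 0; 1 0 0 -1.5 0; 1 0 0 -5 0; 1 0 0 -9 0; 1 0 0 -13 0",
)

```text
time_s: 11.57
position: [450.9, -12.2, 230.2]
orientation: [-0.0, 0.689, 0.725, -0.001]
contact_force: [1.8, 1.7, -0.1]
width: -0.1
grasp_force: 0.0
```

Request:
carry_out(
  commands="1 3.5 0 -1 0; 1 7 0 -2 0; 1 10.5 0 -3 0; 1 13 0 -3 0; 1 13 0 -3 0",
)

```text
time_s: 11.98
position: [444.5, 124.3, 259.4]
orientation: [-0.0, 0.685, 0.728, 0.001]
contact_force: [-0.8, 0.1, 0.3]
width: -0.1
grasp_force: 0.0
```

Run:
```python
from m2 import *
print(ctrl.sense()["position"])
for o in comps(S,*R,(283,190,310,225),5): print("side",o[0],o[1],o[2])
for o in comps(T,*R,(290,220,315,240),5): print("top",o[0],o[1],o[2])
for v in range(203,216): print(v,[tuple(int(q) for q in S["image"][v,u]) for u in(293,295,297)])
```

```text
[444.64074937 119.04096645 258.94105989]
203 [(90, 91, 90), (86, 88, 84), (80, 81, 80)]
204 [(88, 89, 87), (88, 89, 88), (84, 86, 85)]
205 [(82, 85, 83), (79, 81, 81), (77, 79, 77)]
206 [(71, 72, 72), (61, 62, 61), (60, 62, 62)]
207 [(50, 48, 51), (41, 43, 42), (41, 43, 45)]
208 [(34, 36, 37), (31, 32, 30), (28, 25, 28)]
209 [(27, 24, 32), (28, 24, 26), (22, 26, 29)]
210 [(30, 30, 31), (21, 22, 19), (21, 21, 27)]
211 [(22, 21, 21), (31, 28, 29), (31, 31, 30)]
212 [(22, 23, 23), (29, 29, 28), (26, 27, 26)]
213 [(34, 35, 35), (28, 29, 29), (35, 34, 35)]
214 [(58, 56, 56), (53, 52, 50), (55, 56, 56)]
215 [(75, 77, 74), (72, 72, 68), (79, 81, 79)]
```

Run:
```python
from m2 import *
p=np.array(ctrl.sense()["position"]);print(p)
for c in(S,T): print([proj(c,p+[0,0,d]).round(0).tolist() for d in(0,60,120)])
for n,c,(u0,v0,u1,v1) in(("S",S,(280,196,312,222)),("T",T,(286,214,318,246))):
  im=c["image"][v0:v1,u0:u1].astype(int); print(n,"max redness",(im[...,0]-im[...,1]).max())
```

```text
[444.83910801 117.16598115 258.88007117]
[[272.0, 149.0], [271.0, 132.0], [270.0, 115.0]]
[[247.0, 232.0], [242.0, 230.0], [238.0, 228.0]]
S max redness 21
T max redness 33
```

Request:
carry_out(
  commands="-1 3 0 -1 0; -1 6 -2 -2 0; -1 6 -2 -2 0; -1 6 -2 -2 0; -1 6 -2 -2 0",
)

```text
time_s: 12.6
position: [422.0, 175.8, 278.9]
orientation: [0.0, 0.689, 0.725, -0.0]
contact_force: [-0.3, -0.2, -0.4]
width: 60.6
grasp_force: 0.0
```

Run:
```python
from m2 import *
print(ctrl.sense()["position"],ctrl.sense()["width"])
for n,c,(u0,v0,u1,v1) in(("S",S,(280,196,312,222)),("T",T,(286,214,318,246))):
  im=c["image"][v0:v1,u0:u1].astype(int); d=im[...,0]-im[...,1]; print(n,"max redness",d.max(),np.argwhere(d>40).mean(0)+[v0,u0] if (d>40).any() else 0,(d>40).sum())
for o in comps(S,*R,(283,190,310,225),5): print("side",o[0],o[1],o[2])
for o in comps(T,*R,(290,220,315,240),5): print("top",o[0],o[1],o[2])
```

```text
[422.23325472 175.42842841 278.79252103] 75.00437323636324
S max redness 23 0 0
T max redness 34 0 0
```

Run:
```python
from m2 import *
A=cv2.resize(np.asarray(S["image"])[150:250,240:390],None,fx=4,fy=4,interpolation=3)
B=cv2.resize(np.asarray(T["image"])[170:250,240:390],None,fx=4,fy=2.4,interpolation=3)
B=cv2.resize(np.asarray(T["image"])[195:245,260:335],None,fx=8,fy=4,interpolation=3)
cv2.imwrite("pics/d6.png",np.vstack([A[:,:600],B])[...,::-1])
```

```text
(no output)
```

View pics/d6.png

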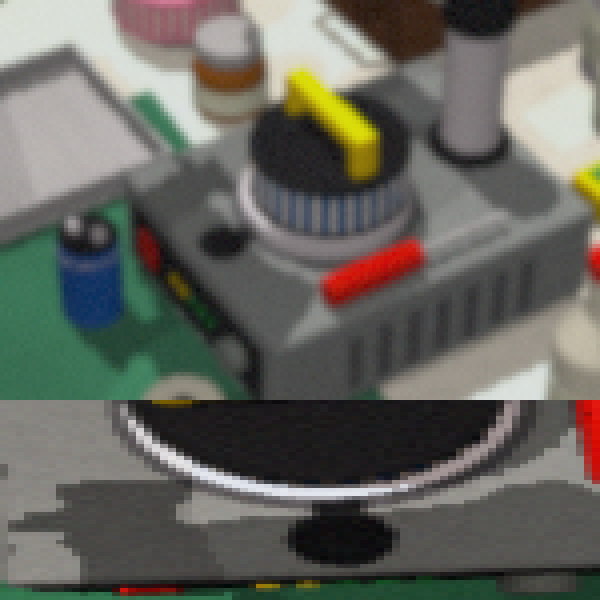

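The red button has sunk into its dark bezel, at (340,535) in the lower crop, so it is fully down. The cartridge hasn't moved. Now I go above the handle with the gripper open.

Request:
carry_out(
  commands="-1 -3.5 2.4 0 0; -1 -7 4.8 0 0; -1 -10.5 7 0 0; -1 -14 9.3 0 0; -1 -17 11.3 0 0",
)

```text
time_s: 13.22
position: [544.7, 10.2, 278.9]
orientation: [0.0, 0.689, 0.725, -0.0]
contact_force: [0.8, 0.7, 0.4]
width: 85.3
grasp_force: 0.0
```

Request:
carry_out(
  commands="-1 -1.7 1.1 0 0; -1 -1.7 1.1 2.5 0; -1 -1.7 1.1 5 0; -1 -1.7 1.1 6.5 0; -1 -1.7 1.1 6.5 0",
)

```text
time_s: 13.63
position: [553.6, -3.9, 210.8]
orientation: [-0.002, 0.689, 0.725, -0.002]
contact_force: [-0.9, 0.2, -0.2]
width: 85.3
grasp_force: 0.0
```

Request:
carry_out(
  commands="-1 0 0.2 0.4 0; -1 0 0.2 0.8 0; -1 0 0.2 1.2 0; -1 0 0.2 1.6 0; -1 0 0.2 1.6 0",
)

```text
time_s: 14.05
position: [557.4, -2.7, 197.8]
orientation: [-0.0, 0.688, 0.726, 0.0]
contact_force: [0.5, -0.7, -0.3]
width: 85.4
grasp_force: 0.0
```

Run:
```python
from m2 import *
s=ctrl.sense();p=np.array(s["position"]);print(p,s["contact_force"])
# fingers seen from the side: column profiles where the -x finger (back at -57..-42 mm) projects
ex=np.array([.9986,.053,0])
for d in(-50,50):
  print(d,[proj(S,p+d*ex+[0,-11,h]).round(0).tolist() for h in(13,0,-9,-22)])
  u,v=proj(S,p+d*ex+[0,-11,0]); u=int(round(u))
  print([(v,S["image"][v,u].tolist()) for v in range(int(v)-14,int(v)+14,1)])
```

```text
[557.59368939  -2.82701083 198.22493899] [ 0.48212814 -0.22669259 -0.15819023]
-50 [[310.0, 179.0], [310.0, 183.0], [310.0, 185.0], [310.0, 188.0]]
[(168, [58, 60, 52]), (169, [69, 69, 63]), (170, [74, 73, 70]), (171, [74, 73, 70]), (172, [77, 77, 73]), (173, [77, 77, 75]), (174, [78, 80, 78]), (175, [80, 78, 77]), (176, [81, 84, 80]), (177, [80, 80, 77]), (178, [66, 65, 64]), (179, [45, 45, 46]), (180, [37, 40, 41]), (181, [35, 30, 34]), (182, [35, 34, 34]), (183, [39, 39, 42]), (184, [39, 40, 41]), (185, [34, 34, 35]), (186, [40, 37, 42]), (187, [37, 36, 35]), (188, [37, 37, 40]), (189, [36, 34, 35]), (190, [37, 37, 40]), (191, [39, 35, 40]), (192, [33, 29, 34]), (193, [37, 34, 40]), (194, [30, 32, 32]), (195, [31, 36, 38])]
50 [[338.0, 169.0], [338.0, 172.0], [338.0, 175.0], [338.0, 178.0]]
[(158, [61, 60, 61]), (159, [71, 72, 71]), (160, [76, 74, 72]), (161, [73, 73, 72]), (162, [75, 75, 73]), (163, [75, 75, 73]), (164, [72, 72, 69]), (165, [76, 73, 73]), (166, [87, 86, 84]), (167, [89, 88, 88]), (168, [88, 89, 85]), (169, [90, 91, 90]), (170, [92, 94, 91]), (171, [92, 93, 93]), (172, [92, 91, 90]), (173, [92, 94, 94]), (174, [91, 94, 93]), (175, [90, 92, 90]), (176, [83, 85, 85]), (177, [68, 70, 69]), (178, [58, 57, 56]), (179, [45, 45, 46]), (180, [41, 39, 43]), (181, [34, 34, 37]), (182, [35, 32, 32]), (183, [30, 33, 32]), (184, [26, 27, 31]), (185, [31, 30, 28])]
```

Sensing and images agree that the open tips are about 15 mm above TCP level, and near TCP level when shut. So the grasp height is TCP ≈ 169.

Request:
carry_out(
  commands="-1 -0.1 -0.1 0.8 0; -1 -0.1 -0.1 1.4 0; -1 -0.1 -0.1 2 0; -1 -0.1 -0.1 2.6 0; -1 -0.1 -0.1 2.9 0",
)

```text
time_s: 14.57
position: [556.1, -3.9, 167.9]
orientation: [-0.0, 0.688, 0.726, -0.0]
contact_force: [-0.4, 0.5, 0.4]
width: 85.3
grasp_force: 0.0
```

Request:
carry_out(
  commands="1 0 0 0 0; 1 0 0 0 0; 1 0 0 0 0; 1 0 0 0 0; 1 0 0 0 0",
)

```text
time_s: 14.98
position: [556.8, -4.0, 169.3]
orientation: [0.0, 0.688, 0.726, 0.0]
contact_force: [0.4, -0.1, -0.0]
width: 25.4
grasp_force: 0.0
```

Request:
carry_out(
  commands="1 0 0 0 0; 1 0 0 0 0; 1 0 0 0 0",
)

```text
time_s: 15.23
position: [556.7, -4.0, 169.4]
orientation: [0.0, 0.688, 0.726, 0.0]
contact_force: [-1.7, 0.2, 5.8]
width: 19.0
grasp_force: 59.1
```

Gripped, at 19 mm width and 59 N. Now I twist anticlockwise, which is a negative turn about tool z.

Request:
carry_out(
  commands="1 0 0 0 -4; 1 0 0 0 -9; 1 0 0 0 -14; 1 0 0 0 -19; 1 0 0 0 -24",
)

```text
time_s: 15.65
position: [557.0, -4.1, 169.4]
orientation: [0.0, 0.521, 0.854, 0.0]
contact_force: [0.2, 0.3, 3.4]
width: 19.0
grasp_force: 58.9
```

Run:
```python
from h import *
s=ctrl.sense();print(s["moment"],s["contact_force"],s["position"],s["orientation"],s["joint_positions"])
```

```text
[-0.05573569  0.10238008 -0.09398898] [0.17077426 0.32011421 3.39908681] [556.95091271  -4.06996229 169.40157119] [3.73978590e-04 5.20576852e-01 8.53814690e-01 2.76309503e-04] [-0.57192006  0.43442417  0.67084387  1.85679334 -0.32507803  0.96073288
  0.71828387]
```

Request:
carry_out(
  commands="1 0 0 0 -6; 1 0 0 0 -12; 1 0 0 0 -18; 1 0 0 0 -24; 1 0 0 0 -30",
)

```text
time_s: 16.07
position: [557.1, -4.0, 169.4]
orientation: [0.001, 0.281, 0.96, 0.0]
contact_force: [-0.3, 0.6, 2.6]
width: 18.7
grasp_force: 58.8
```

Request:
carry_out(
  commands="1 0 0 0 -5; 1 0 0 0 -10; 1 0 0 0 -15; 1 0 0 0 -20; 1 0 0 0 -25",
)

```text
time_s: 16.48
position: [557.1, -4.0, 169.4]
orientation: [0.001, 0.067, 0.998, 0.0]
contact_force: [0.3, -0.7, 3.6]
width: 18.9
grasp_force: 58.8
```

Request:
carry_out(
  commands="1 0 0 0 -1.5; 1 0 0 0 -3; 1 0 0 0 -4.5; 1 0 0 0 -5.5; 1 0 0 0 -5.5",
)

```text
time_s: 16.9
position: [555.3, -3.8, 169.4]
orientation: [-0.001, 0.023, 1.0, 0.001]
contact_force: [-7.7, 1.7, 12.4]
width: 19.3
grasp_force: 60.2
```

Run:
```python
from m2 import *
s=ctrl.sense();print(s["moment"],s["contact_force"],s["position"],s["orientation"]);o=s["orientation"];print(np.degrees(2*np.arctan2(o[2],o[1])))
for o in comps(S,*Y,(280,150,360,230)): print(o[0],o[1],o[2],cv2.minAreaRect(cv2.findNonZero(o[3])))
```

```text
[ 0.27432192  1.60254016 -0.56051472] [-7.92279198  0.2260524  12.0525441 ] [555.32329632  -3.74332146 169.42364112] [-1.10558755e-03  2.29846282e-02  9.99735060e-01  5.42918365e-04]
177.36592166061632
[335.05       176.71666667] 60 [332 171   7  12] ((54.72999572753906, 26.60999870300293), (11.313708305358887, 5.798276424407959), 81.8698959350586)
[311.64417178 181.13496933] 163 [305 174  16  17] ((32.990570068359375, 32.21697998046875), (13.323973655700684, 17.44478988647461), 74.05460357666016)
```

The tool has turned 84.3° and is at the firm stop. I relax it slightly, then lift straight up.

Request:
carry_out(
  commands="1 0 0 0 0.6; 1 0 0 -0.3 0.6; 1 0 0 -0.6 0.6; 1 0 0 -1 0.6; 1 0 0 -1.4 0.6",
)

```text
time_s: 17.42
position: [556.2, -4.0, 182.7]
orientation: [-0.001, 0.027, 1.0, -0.0]
contact_force: [-0.2, -0.5, -6.9]
width: 19.2
grasp_force: 58.7
```

Run:
```python
from h import *
s=ctrl.sense();print(s["moment"],s["contact_force"],s["position"],s["orientation"])
```

```text
[-0.04443397  0.02706564  0.08174707] [-0.17366016 -0.47588913 -6.88596113] [556.15984518  -3.96054038 182.67201613] [-6.30875213e-04  2.68535806e-02  9.99639156e-01 -2.10872343e-04]
```

Request:
carry_out(
  commands="1 0 0 -0.8 0; 1 0 0 -2 0; 1 0 0 -3.5 0; 1 0 0 -5 0; 1 0 0 -6 0",
)

```text
time_s: 17.83
position: [557.3, -4.2, 245.0]
orientation: [0.001, 0.027, 1.0, 0.0]
contact_force: [0.0, -0.5, -7.1]
width: 19.1
grasp_force: 58.9
```

Request:
carry_out(
  commands="1 0.4 0.7 -0.5 0; 1 1.3 2.1 -1 0; 1 2.6 4.3 -1 0; 1 4 6.6 -1 0; 1 5.4 8.9 -1 0",
)

```text
time_s: 18.25
position: [506.3, 89.0, 252.8]
orientation: [-0.0, 0.027, 1.0, 0.0]
contact_force: [-0.8, 0.5, -6.5]
width: 18.9
grasp_force: 58.8
```

Request:
carry_out(
  commands="1 1.4 2.3 0 0; 1 2.8 4.6 0 0; 1 4.2 6.9 0 0; 1 5.6 9.2 0 0; 1 7 11.5 0 0",
)

```text
time_s: 18.67
position: [442.3, 207.7, 252.9]
orientation: [-0.0, 0.027, 1.0, -0.0]
contact_force: [-0.2, 0.1, -5.5]
width: 19.1
grasp_force: 58.8
```

Request:
carry_out(
  commands="1 1.2 2 0 0; 1 2.3 3.8 0 0; 1 3.2 5.3 0 0; 1 3.8 6.3 0 0; 1 3.8 6.3 0 0",
)

```text
time_s: 19.08
position: [407.1, 274.1, 252.8]
orientation: [-0.001, 0.025, 1.0, 0.0]
contact_force: [0.5, 0.9, -7.1]
width: 18.9
grasp_force: 58.9
```

Run:
```python
from m2 import *
s=ctrl.sense();print(s["moment"],s["contact_force"],s["position"],s["orientation"])
# tray: bright floor mask in side view and rim by top (arm may hide it)
for o in comps(S,*Y,(200,100,360,230)): print("yel",o[0],o[1],o[2])
```

```text
[-0.02402123 -0.08655511  0.00375278] [ 1.4903838  -0.54685719 -6.50981777] [408.9631662  271.14482561 252.87220415] [-1.24213917e-05  2.64626793e-02  9.99649759e-01 -2.92952685e-04]
yel [252.40963855 121.90361446] 83 [246 117  12  12]
yel [230.70588235 126.4789916 ] 119 [225 120  14  16]
yel [283.05504587 134.9266055 ] 109 [276 127  14  20]
```

Request:
carry_out(
  commands="1 0 0 1 0; 1 0 0 3 0; 1 0 0 5.5 0; 1 0 0 8 0; 1 0 0 10 0",
)

```text
time_s: 19.6
position: [409.1, 269.6, 150.9]
orientation: [-0.0, 0.028, 1.0, -0.001]
contact_force: [-0.7, 0.3, -6.0]
width: 19.2
grasp_force: 59.0
```

Request:
carry_out(
  commands="1 0 0 2 0; 1 0 0 4 0; 1 0 0 5.5 0; 1 0 0 6.5 0; 1 0 0 6.8 0",
)

```text
time_s: 20.02
position: [408.8, 269.8, 83.2]
orientation: [-0.001, 0.028, 1.0, -0.001]
contact_force: [-0.4, -0.7, -6.1]
width: 19.3
grasp_force: 59.0
```

Request:
carry_out(
  commands="1 0 0 0.2 0; 1 0 0 0.3 0; 1 0 0 0.4 0; 1 0 0 0.5 0; 1 0 0 0.5 0",
)

```text
time_s: 20.43
position: [409.4, 271.6, 80.5]
orientation: [0.0, 0.027, 1.0, 0.0]
contact_force: [-0.3, 0.1, -7.5]
width: 18.8
grasp_force: 59.0
```

Request:
carry_out(
  commands="1 0 0 0.1 0; 1 0 0 0.2 0; 1 0 0 0.3 0; 1 0 0 0.3 0",
)

```text
time_s: 20.77
position: [409.1, 271.3, 76.9]
orientation: [-0.0, 0.027, 1.0, -0.0]
contact_force: [-0.3, -0.6, -6.7]
width: 19.1
grasp_force: 59.0
```

Request:
carry_out(
  commands="1 0 0 0.1 0; 1 0 0 0.1 0; 1 0 0 0.2 0; 1 0 0 0.2 0",
)

```text
time_s: 21.1
position: [409.1, 271.3, 74.9]
orientation: [-0.0, 0.027, 1.0, -0.0]
contact_force: [0.2, 0.2, -7.3]
width: 18.8
grasp_force: 59.0
```

Request:
carry_out(
  commands="1 0 0 0.1 0; 1 0 0 0.1 0; 1 0 0 0.1 0",
)

```text
time_s: 21.35
position: [409.1, 271.3, 74.0]
orientation: [-0.0, 0.027, 1.0, -0.0]
contact_force: [0.7, -0.1, -6.7]
width: 19.1
grasp_force: 59.0
```

Request:
carry_out(
  commands="1 0 0 0.1 0; 1 0 0 0.1 0; 1 0 0 0.1 0",
)

```text
time_s: 21.6
position: [409.4, 271.5, 73.4]
orientation: [0.0, 0.027, 1.0, 0.0]
contact_force: [-1.1, 0.0, 1.5]
width: 19.4
grasp_force: 59.9
```

Request:
carry_out(
  commands="1 0 0 0.1 0; 1 0 0 0.1 0; 1 0 0 0.1 0",
)

```text
time_s: 21.85
position: [409.7, 271.8, 73.3]
orientation: [0.001, 0.027, 1.0, 0.001]
contact_force: [-4.4, -2.4, 15.1]
width: 18.8
grasp_force: 62.0
```

It has touched down on the tray floor. I ease off, release and retreat straight up.

Request:
carry_out(
  commands="1 0 0 -0.1 0; -1 0 0 -0.1 0; -1 0 0 -0.1 0; -1 0 0 -0.1 0; -1 0 0 -0.1 0",
)

```text
time_s: 22.27
position: [409.3, 271.5, 73.0]
orientation: [0.0, 0.027, 1.0, 0.0]
contact_force: [-0.4, 0.6, 0.2]
width: 66.7
grasp_force: 0.0
```

Request:
carry_out(
  commands="-1 0 0 0 0; -1 0 0 0 0; -1 0 0 0 0; -1 0 0 0 0; -1 0 0 0 0",
)

```text
time_s: 22.68
position: [409.2, 271.3, 73.0]
orientation: [0.0, 0.027, 1.0, 0.0]
contact_force: [0.2, 0.1, 0.4]
width: 85.6
grasp_force: 0.0
```

Request:
carry_out(
  commands="-1 0 0 -0.5 0; -1 0 0 -2 0; -1 0 0 -4 0; -1 0 0 -7 0; -1 0 0 -10 0",
)

```text
time_s: 23.1
position: [408.6, 270.8, 174.1]
orientation: [-0.0, 0.027, 1.0, -0.001]
contact_force: [0.1, 1.1, -0.2]
width: 85.6
grasp_force: 0.0
```

Request:
carry_out(
  commands="-1 0 0 -3.5 0; -1 0 0 -7 0; -1 2 -3 -10 0; -1 3 -6 -10 0; -1 4 -10 -10 0",
)

```text
time_s: 23.52
position: [363.9, 174.4, 275.1]
orientation: [0.002, 0.025, 1.0, 0.001]
contact_force: [1.4, -1.0, -0.5]
width: 85.2
grasp_force: 0.0
```

Run:
```python
from m2 import *
s=ctrl.sense();print(s["position"],s["contact_force"],s["time_s"])
for n,c,r in(("S",S,(200,130,300,230)),("T",T,(165,200,250,300))):
  for o in comps(c,*Y,r): print(n,"yel",o[0],o[1],o[2],cv2.minAreaRect(cv2.findNonZero(o[3]))[1:])
# expected handle top centre
p=np.array([409.4,271.4,104]);print(proj(S,p),proj(T,p))
for o in comps(T,*R,(360,130,420,190)): print("bottle cap",o[0],o[1])
for o in comps(T,*R,(325,180,350,220)): print("screwdriver",o[0],o[1])
for o in comps(S,*R,(300,200,420,230)): print("side red",o[0],o[1])
```

```text
[362.21912413 168.21769072 273.6936458 ] [0.21286764 1.9045361  1.14502593] 23.6167
S yel [284.0625     136.35416667] 96 [276 130  15  17] ((20.613937377929688, 6.657918453216553), 50.19443130493164)
S yel [245.03043478 168.69565217] 230 [231 162  31  18] ((11.616393089294434, 30.65845489501953), 72.89727020263672)
T yel [200.60185185 235.5462963 ] 108 [197 229   8  16] ((15.0, 7.0), 90.0)
[245.83282469 165.27300375] [199.01439271 247.85881548]
bottle cap [397.85714286 157.07142857] 112
screwdriver [336.45126354 200.16245487] 277
side red [332.61025641 217.64102564] 195
side red [391.8902439  215.01219512] 82
```

Request:
carry_out(
  commands="-1 0 0 0 0; -1 0 0 0 0; -1 0 0 0 0; -1 0 0 0 0; -1 0 0 0 0",
)

```text
time_s: 24.03
position: [364.0, 174.3, 272.8]
orientation: [-0.0, 0.026, 1.0, -0.0]
contact_force: [-0.3, 0.1, 0.4]
width: 85.5
grasp_force: 0.0
```

```bash
python3 -c "
from bench import ctrl
print(ctrl.close_job())"
```

```text
the job is handed in; nothing more can be done
None
```

I swung the intake arm aside to about -1.4 rad on the free side, pressed the button down to its stop (55 N at the wrist, button sunk into its bezel), twisted the cartridge to its stop, lifted it off and set it upright in the tray; the job was handed in at 24 s with no verdict returned, and of the bystanders I only re-checked the bottle and screwdriver, which had not moved.

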